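# Load printed sleeves onto painting spindles

### The job

Get the three purple printed tubes ready for painting: lift each off the build sheet and slip it, kept upright as it stands, over the post of its spindle until it rests on the disc - the widest tube on the thickest post, the middle tube on the middle post, the narrowest tube on the thinnest post. Leave the clip, the conical foot and the bracket where they are on the sheet.

Things in the scene. Friction and masses are not known exactly. Their poses are not given: they have to be found in the camera images.
- sleeve_wide: widest sleeve: plain round tube, purple printed plastic, open at both ends, ribbed round its upper part, standing upright on the build sheet. Outside diameter 62 mm, inside 57 mm, height 45 mm. Origin on its axis at the lower end, z up along the axis. About 30 g
- sleeve_medium: middle-sized sleeve: plain round tube, purple printed plastic, open at both ends, ribbed round its upper part, standing upright on the build sheet. Outside diameter 46 mm, inside 41 mm, height 52 mm. Origin on its axis at the lower end, z up along the axis. About 25 g
- sleeve_narrow: narrowest sleeve: plain round tube, purple printed plastic, open at both ends, ribbed round its upper part, standing upright on the build sheet. Outside diameter 30 mm, inside 25 mm, height 60 mm. Origin on its axis at the lower end, z up along the axis. About 20 g
- spindle_thin: thinnest painting spindle: heavy metal disc 80 mm in diameter and 10 mm thick, fixed to the bench, with one upright round steel post 10 mm thick in its middle; the post's top, slightly tapered, is 46 mm above the bench. Origin on the post's axis at the underside of the disc (bench level), z up
- spindle_middle: middle painting spindle: heavy metal disc 80 mm in diameter and 10 mm thick, fixed to the bench, with one upright round steel post 26 mm thick in its middle; the post's top, slightly tapered, is 46 mm above the bench. Origin on the post's axis at the underside of the disc (bench level), z up
- spindle_thick: thickest painting spindle: heavy metal disc 80 mm in diameter and 10 mm thick, fixed to the bench, with one upright round steel post 42 mm thick in its middle; the post's top, slightly tapered, is 46 mm above the bench. Origin on the post's axis at the underside of the disc (bench level), z up
- clip: U-shaped purple printed clip, about 46 x 48 mm, 22 mm high, open on one side; stays where it is. Origin under its middle
- foot: purple printed conical foot with five stubby legs and a small solid stub on top, 63 mm across, 56 mm high; stays where it is. Origin under its middle
- bracket: purple printed L-shaped bracket, 44 x 36 mm, upright wing 38 mm high; stays where it is. Origin under its base
- plate: dark metal build sheet, 256 x 256 mm, 3 mm thick, fixed, with a small tab on its -x edge. Origin under its middle at bench level. The six prints stand on it in two rows of three that run along its x axis: rows about 130 mm apart, prints about 80 mm apart within a row, so there is more room for fingers across the rows (along its y axis)
Mind the look-alikes: they are no part of the job. Leave any brown or yellow look-alike of the spindle_thick alone.

How it is judged:
At the end, for the whole second after the job is handed in: Each tube stands upright (within 0.1 rad) and at rest (under 20 mm/s) round its own post - wide on thick, medium on middle, narrow on thin - with its axis within 12 mm of the post's and its lower end on the disc (6 to 14 mm above the bench) (horizontal distance between sleeve_wide and spindle_thick below 0.012 m and z of sleeve_wide in the frame of spindle_thick between 0.006 and 0.014 m and angle between each of sleeve_wide, sleeve_medium, sleeve_narrow's own z axis and vertical below 0.1 rad and linear speed of each of sleeve_wide, sleeve_medium, sleeve_narrow below 0.02 m/s and horizontal distance between sleeve_medium and spindle_middle below 0.012 m and z of sleeve_medium in the frame of spindle_middle between 0.006 and 0.014 m and horizontal distance between sleeve_narrow and spindle_thin below 0.012 m and z of sleeve_narrow in the frame of spindle_thin between 0.006 and 0.014 m); the robot touches nothing.
It fails at once if the clip is moved more than 25 mm from where it lay (distance of clip from where it was at the start of the episode above 0.025 m).
It fails at once if the foot is moved more than 25 mm from where it lay (distance of foot from where it was at the start of the episode above 0.025 m).
It fails at once if the bracket is moved more than 25 mm from where it lay (distance of bracket from where it was at the start of the episode above 0.025 m).
It also fails if it takes over 80 s, if anything falls off the work surface, if the arm or the gripper's body presses on something with over 40 N, if the wrist force passes 120 N, or if a joint passes its speed limit or range.

### The arm

A 6-joint arm with a two-finger parallel gripper is mounted at the origin on the work surface. World frame = base frame: x ahead of the robot, y to its left, z up, the work surface at z = 0. Lengths are in m, angles in rad, forces in N, time in s.
With the tool pointing down it reaches from about 0.35 to 0.85 m from the base axis. Payload 8.1 kg.
Tool frame: the origin (TCP) lies at the centre of the arm's flange, where the gripper is bolted on; the fingertips stand 186 mm ahead of it and the grasp point (between the pads) lies 167 mm ahead of it; z points along the fingers, y is the line along which they close (so a half turn about z gives the same grasp; the last joint's range is limited). The gripper opens to 93 mm and grips with 3 to 60 N. Pads are 15 mm wide; open, the fingers measure 128 mm over their backs; the gripper's body (75 mm by 188 mm) begins 65 mm behind the grasp point.
Start: joints at [-1.378, 0.13, 1.488, -0, 1.523, -0.085], TCP at [0.165, -0.577, 0.405] pointing down, gripper open.
Joint ranges: [-2.96, 2.96], [-0.89, 2.26], [0.02, 2.5], [-1.34, 4.48], [0, 2.73], [-2.66, 2.66]. Speed limits (rad/s): [2.39, 2.39, 2.79, 3.14, 3.14, 3.14].

### API

Orientations are given as a rotation vector (axis times angle).
In Python, from plant import read_state, read_camera, camera_params, robot gives the robot as it stands.
- The arm moves only by the tool carry_out, never from a script. Its argument "targets" is a list of rows, each an object of numbers: "hand": the opening in per cent of the stroke, from 0 (shut) to 100 (fully open); "x", "y", "z": the shift along the tool's x, y, z in m; "ax", "ay", "az": the turn, a rotation vector about the tool's x, y, z in rad. In form: [{"hand": .., "x": .., "y": .., "z": .., "ax": .., "ay": .., "az": ..}, ...]. A call has 1 to 8 rows; each row is the pose to reach, as a shift and turn from the pose commanded when the call began, along the tool's axes at that moment; what a row does not reach only later rows make up. A row lasts 1/8 s, in which the tool goes at most 62.5 mm and 10.7 degrees, less where a joint would pass 70% of its speed; a pose out of reach is approached as far as the arm can. A call with a gripper value outside its range is refused whole. The fingers move at their own pace and stop on an object; "newtons" is the grip in N (left out, the last holds). Time passes only in rows, so rows that repeat a pose let the fingers close. It gives the time, the measured TCP pose, the force, the opening and the grip force at its end, in the units of the state.
- read_state(): the state, without advancing time (a new reading comes with each control period).
- read_camera(name): name is "scene" or "top"; returns (picture, depth): 480x640x3 uint8, blue, green, red; 480x640 float32, m along the optical axis (not along the pixel's ray), 0 where there is no reading.
- camera_params(name): a dict with "fx", "fy", "cx", "cy" (pixels), "position" and "rotation" of the camera in the world. Camera axes: x right, y up, looking along -z (the intrinsics and any distortion apply to the point x, -y, -z); pixel columns grow to the right and rows downward; lengths in m; the calibration is good to about 2 mm. A picture is of the moment at which its call begins. camera_params takes no time and is no camera call.
- robot.close_job(): hands the job in; it is judged then, once.
The state is a dict: "t": time; "q": joint angles; "dq": joint speeds; "joint_torque": joint torques, N m; "tool_pos": TCP position; "orientation": TCP orientation; "force": force on the tool from outside, world axes, zero at the start; "wrist_torque": the same for the moment, N m; "opening": finger opening in m; "gripper_force": force on a finger pad.
Only numpy, scipy, OpenCV 4.12 (cv2) and the standard library are available. Lean on these libraries where they do the work, as an engineer would, in place of code of your own. Each camera call takes 0.05 s, during which the arm holds its last target. There are 200 camera calls.

## Working session

There is one attempt and no reset: what is moved stays moved. The work goes in short steps, Python scripts to look and compute and a tool call to move; the robot and the scene stay as the last step left them, time stands still between calls to the robot, and variables do not carry over. Pictures are saved under pics/ and viewed, at most 14 in all, crops included, and the job is handed in when it is done.

Besides the shell and the picture viewer there is one more tool, called after "Call:" as name(argument=value, ...) on one line, values as JSON. carry_out: Moves the arm, as the interface text tells. Its arguments: {"type":"object","properties":{"targets":{"type":"array","items":{"type":"object","properties":{"hand":{"type":"number"},"x":{"type":"number"},"y":{"type":"number"},"z":{"type":"number"},"ax":{"type":"number"},"ay":{"type":"number"},"az":{"type":"number"}}}},"newtons":{"type":"number"}},"required":["targets"]}

```bash
mkdir -p pics; ls; python3 - <<'E'
from plant import *
import cv2,numpy as np
for n in("top","scene"):
    im,d=read_camera(n); cv2.imwrite(f"pics/{n}0.png",im); np.savez(f"{n}0.npz",d=d); print(n,camera_params(n))
s=read_state();print(s["t"],s["tool_pos"],s["orientation"],s["opening"])
E
```

```text
pics
top {'fx': 453.57569565706405, 'fy': 453.57569565706405, 'cx': 318.8980736705366, 'cy': 240.02206510681665, 'position': array([ 0.33954608, -0.00515824,  0.88642665]), 'rotation': array([ 0.11178627, -0.13907367, -1.58468329])}
scene {'fx': 449.3345240658542, 'fy': 449.3345240658542, 'cx': 319.84840598949216, 'cy': 238.11810965920083, 'position': array([ 0.77807212, -0.27402691,  0.68174764]), 'rotation': array([0.54330006, 0.2307034 , 0.75442929])}
0.1 [ 0.16451116 -0.57679166  0.40380516] [-3.10971525e+00 -4.34747150e-01  1.49758247e-04] 0.0932639008523854
```

View pics/top0.png

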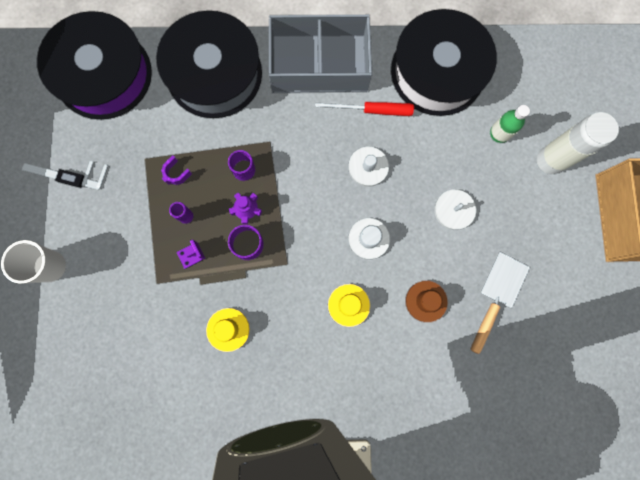

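View pics/scene0.png

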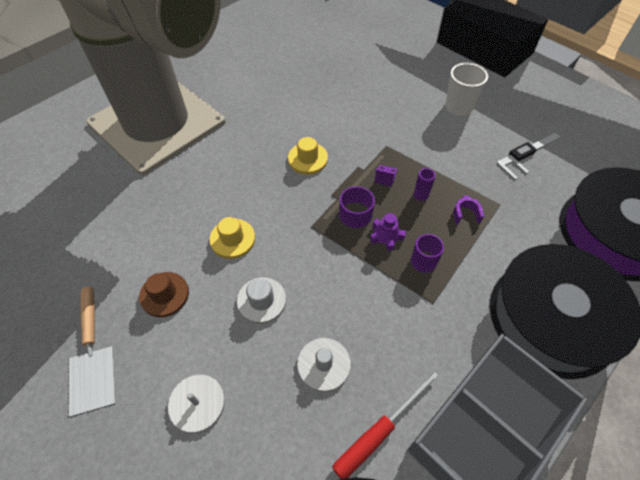

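Candidates in the top picture:
- **Tubes:** wide (245,242), medium (241,165), narrow (180,212). Not tubes: foot (245,207), clip (175,170), bracket (190,254).
- **Spindles (bare metal):** thick (370,238), middle (369,165), thin (456,209). Look-alikes: yellow (349,305) and (228,330), brown (427,301).

I'll measure these and check them in one crop.

```bash
cat > h.py <<'E'
from plant import *
import cv2,numpy as np
from scipy.spatial.transform import Rotation as R
from scipy.optimize import least_squares
def cloud(d,n):
    p=camera_params(n); v,u=np.mgrid[:480,:640]
    c=np.stack([(u-p["cx"])/p["fx"]*d,-(v-p["cy"])/p["fy"]*d,-d],-1)
    return c@R.from_rotvec(p["rotation"]).as_matrix().T+p["position"]
def circ(P,r):
    f=lambda c:np.hypot(P[:,0]-c[0],P[:,1]-c[1])-r
    s=least_squares(f,(P[:,:2].max(0)+P[:,:2].min(0))/2,loss="soft_l1",f_scale=.002)
    return s.x,np.std(f(s.x))
def pix(P,n):
    p=camera_params(n); c=R.from_rotvec(p["rotation"]).as_matrix().T@(np.array(P)-p["position"])
    return p["cx"]+p["fx"]*c[0]/-c[2],p["cy"]-p["fy"]*c[1]/-c[2]
E
python3 - <<'E'
from h import *
T={"wide":(245,242,28,.045+.003,.02975),"medium":(241,165,22,.055,.02175),"narrow":(180,212,18,.063,.01375),
"thick":(370,238,26,.046,.021),"middle":(369,165,26,.046,.013),"thin":(456,209,26,.046,.005)}
d=np.load("top0.npz")["d"]; im=cv2.imread("pics/top0.png"); C=cloud(d,"top")
for k,(u,v,w,h,r) in T.items():
    P=C[v-w:v+w,u-w:u+w].reshape(-1,3); 
    top=P[(abs(P[:,2]-h)<.004)]
    if r*2>0 and k in("wide","medium","narrow"):
        b=im[v-w:v+w,u-w:u+w].reshape(-1,3).astype(int); pm=(b[:,0]-b[:,1]>40)
        top=P[pm&(abs(P[:,2]-h)<.005)&(np.hypot(*(P[:,:2]-C[v,u,:2]).T)<r+.02)]
    print(k,C[v,u].round(3),len(top),top.mean(0).round(4), (top[:,:2].max(0)+top[:,:2].min(0)).round(4)/2,np.ptp(top[:,:2],0).round(3))
    if k in("wide","medium","narrow"): print("  fit",circ(top,r))
    else:
        D=P[abs(P[:,2]-.01)<.003]; print("  disc",len(D),(D[:,:2].max(0)+D[:,:2].min(0))/2,np.ptp(D[:,:2],0))
# plate edge angle
g=C[(abs(C[...,2]-.003)<.004)]; 
m=np.zeros((480,640),np.uint8); hs=im.astype(int).max(2); m[(hs<75)]=255; m[:140]=0;m[290:]=0;m[:,:140]=0;m[:,295:]=0
c=max(cv2.findContours(cv2.morphologyEx(m,cv2.MORPH_CLOSE,np.ones((9,9))),0,2)[0],key=cv2.contourArea)
b=cv2.boxPoints(cv2.minAreaRect(c)); print(b,[C[int(q[1]),int(q[0])].round(3) for q in b])
cr=cv2.resize(im[130:280,130:490],None,fx=2.2,fy=2.2,interpolation=2); cv2.imwrite("pics/crop1.png",cr)
E
```

```text
wide [0.48  0.124 0.002] 174 [0.4747 0.1192 0.0479] [0.4744 0.1188] [0.062 0.06 ]
  fit (array([0.4740762 , 0.11894326]), np.float64(0.0008686339767505054))
medium [0.637 0.132 0.005] 141 [0.6256 0.1273 0.0544] [0.62575 0.1276 ] [0.045 0.044]
  fit (array([0.62596243, 0.12774864]), np.float64(0.000898513648689705))
narrow [0.541 0.251 0.009] 88 [0.5322 0.2408 0.0627] [0.5327  0.24095] [0.03  0.029]
  fit (array([0.53229187, 0.24093073]), np.float64(0.0008662775721187182))
thick [ 0.477 -0.117  0.046] 348 [ 0.4811 -0.1186  0.0462] [ 0.4818 -0.1189] [0.04 0.04]
  disc 788 [ 0.48190289 -0.11910105] [0.07801051 0.07765617]
middle [ 0.619 -0.12   0.047] 118 [ 0.6282 -0.1229  0.0459] [ 0.6288 -0.1233] [0.025 0.023]
  disc 938 [ 0.62912418 -0.12356252] [0.07964722 0.07758241]
thin [ 0.535 -0.29   0.026] 16 [ 0.5371 -0.2923  0.0446] [ 0.53725 -0.29245] [0.006 0.008]
  disc 1134 [ 0.53775179 -0.29289964] [0.08017671 0.07913635]
[[188.32004 200.24   ]
 [276.24002 187.68001]
 [285.58002 253.06001]
 [197.66003 265.62   ]] [array([0.566, 0.237, 0.005]), array([ 0.592,  0.063, -0.001]), array([0.457, 0.045, 0.003]), array([0.436, 0.216, 0.006])]
```

View pics/crop1.png

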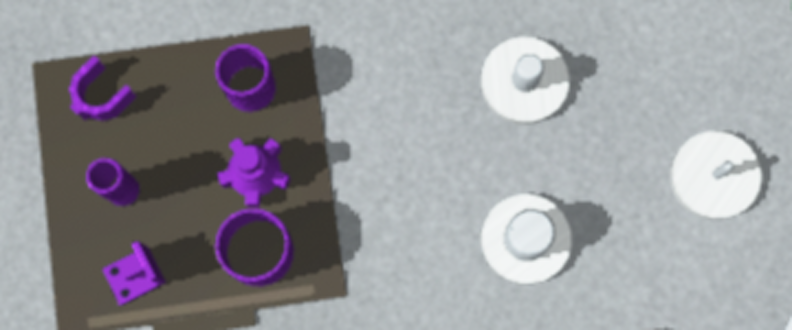

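Identities are confirmed in the crop. In it, wide is at (253,245), medium at (243,75), narrow at (105,178), and the metal posts are thick (530,235), middle (527,70) and thin (722,170). I'll take medium first, since the straight path there keeps clear of the base.

```bash
cat > go.py <<'E'
# usage: go.py x y z_tcp [yaw_deg]: shift in tool axes to a TCP position
from h import *; import sys
a=[float(i) for i in sys.argv[1:]]
s=read_state(); M=R.from_rotvec(s["orientation"])
print("t",round(s["t"],2),"pos",s["tool_pos"].round(4),"xaxis yaw",np.degrees(np.arctan2(*M.as_matrix()[1::-1,0])).round(2),"F",np.round(s["force"],1),"open",round(s["opening"],4),"grip",s["gripper_force"])
print("shift",M.inv().apply(np.array(a[:3])-s["tool_pos"]).round(4))
E
python3 go.py .626 .1277 .27
```

```text
t 0.1 pos [ 0.1645 -0.5768  0.4038] xaxis yaw 15.92 F [-0.8 -0.4 -0.5] open 0.0933 grip 0.0
shift [ 0.637  -0.5507  0.1348]
```

Call:
carry_out(targets=[{"hand": 100,"x": 0.045,"y": -0.039,"z": 0,"az": 0.02},{"hand": 100,"x": 0.09,"y": -0.078,"z": 0,"az": 0.04},{"hand": 100,"x": 0.135,"y": -0.117,"z": 0,"az": 0.06},{"hand": 100,"x": 0.18,"y": -0.156,"z": 0,"az": 0.08},{"hand": 100,"x": 0.225,"y": -0.195,"z": 0,"az": 0.1},{"hand": 100,"x": 0.27,"y": -0.234,"z": 0,"az": 0.12},{"hand": 100,"x": 0.315,"y": -0.273,"z": 0,"az": 0.14},{"hand": 100,"x": 0.36,"y": -0.311,"z": 0,"az": 0.157}])

```text
schema error: expected keys hand, x, y, z, ax, ay, az
```

```bash
python3 go.py .626 .1277 .27
```

```text
t 0.1 pos [ 0.1645 -0.5768  0.4038] xaxis yaw 15.92 F [-0.8 -0.4 -0.5] open 0.0933 grip 0.0
shift [ 0.637  -0.5507  0.1348]
```

Call:
carry_out(targets=[{"hand": 100,"x": 0.36,"y": -0.311,"z": 0,"ax": 0,"ay": 0,"az": 0.157},{"hand": 100,"x": 0.36,"y": -0.311,"z": 0,"ax": 0,"ay": 0,"az": 0.157},{"hand": 100,"x": 0.36,"y": -0.311,"z": 0,"ax": 0,"ay": 0,"az": 0.157},{"hand": 100,"x": 0.36,"y": -0.311,"z": 0,"ax": 0,"ay": 0,"az": 0.157},{"hand": 100,"x": 0.36,"y": -0.311,"z": 0,"ax": 0,"ay": 0,"az": 0.157},{"hand": 100,"x": 0.36,"y": -0.311,"z": 0,"ax": 0,"ay": 0,"az": 0.157},{"hand": 100,"x": 0.36,"y": -0.311,"z": 0,"ax": 0,"ay": 0,"az": 0.157},{"hand": 100,"x": 0.36,"y": -0.311,"z": 0,"ax": 0,"ay": 0,"az": 0.157}])

```text
t: 1.1
tool_pos: [0.4263, -0.1767, 0.4045]
orientation: [-3.135, -0.193, 0.0]
force: [0.9, -0.3, 0.3]
opening: 0.0927
gripper_force: 0.0
```

```bash
python3 go.py .626 .1277 .27
```

```text
t 1.1 pos [ 0.4263 -0.1767  0.4045] xaxis yaw 7.04 F [ 0.9 -0.3  0.3] open 0.0927 grip 0.0
shift [ 0.2354 -0.2776  0.1346]
```

Works as expected. Next, go above medium.

Call:
carry_out(targets=[{"hand": 100,"x": 0.235,"y": -0.278,"z": 0.04,"ax": 0,"ay": 0,"az": 0},{"hand": 100,"x": 0.235,"y": -0.278,"z": 0.04,"ax": 0,"ay": 0,"az": 0},{"hand": 100,"x": 0.235,"y": -0.278,"z": 0.04,"ax": 0,"ay": 0,"az": 0},{"hand": 100,"x": 0.235,"y": -0.278,"z": 0.04,"ax": 0,"ay": 0,"az": 0},{"hand": 100,"x": 0.235,"y": -0.278,"z": 0.04,"ax": 0,"ay": 0,"az": 0},{"hand": 100,"x": 0.235,"y": -0.278,"z": 0.04,"ax": 0,"ay": 0,"az": 0},{"hand": 100,"x": 0.235,"y": -0.278,"z": 0.134,"ax": 0,"ay": 0,"az": 0},{"hand": 100,"x": 0.235,"y": -0.278,"z": 0.134,"ax": 0,"ay": 0,"az": 0}])

```text
t: 2.1
tool_pos: [0.624, 0.1259, 0.2662]
orientation: [3.135, 0.192, -0.008]
force: [-0.0, -0.2, -0.8]
opening: 0.0932
gripper_force: 0.0
```

```bash
python3 go.py .626 .1277 .205; python3 - <<'E'
from h import *
im,d=read_camera("scene"); cv2.imwrite("pics/s1.png",cv2.resize(im[60:360,260:560],None,fx=2,fy=2))
E
```

```text
t 2.1 pos [0.624  0.1259 0.2662] xaxis yaw 7.01 F [-0.  -0.2 -0.8] open 0.0932 grip 0.0
shift [ 0.0025 -0.0015  0.0612]
```

View pics/s1.png

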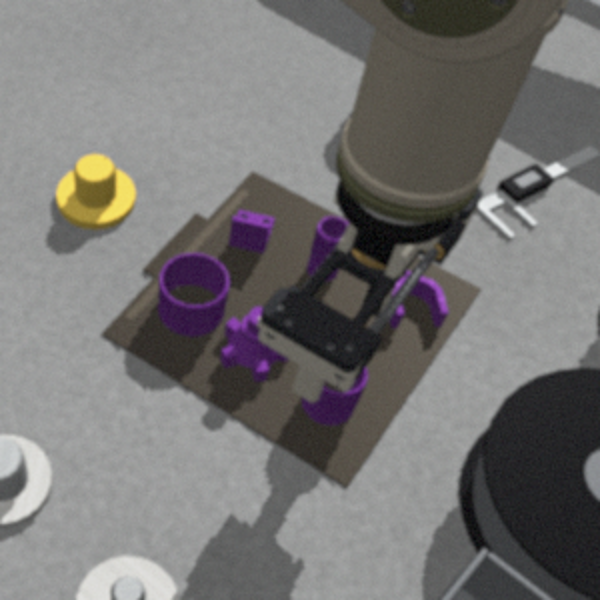

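The fingers straddle the medium tube at about (335,395) in the crop. Now descend and grip.

Call:
carry_out(newtons=12, targets=[{"hand": 100,"x": 0.002,"y": -0.001,"z": 0.03,"ax": 0,"ay": 0,"az": 0},{"hand": 100,"x": 0.002,"y": -0.001,"z": 0.06,"ax": 0,"ay": 0,"az": 0},{"hand": 100,"x": 0.002,"y": -0.001,"z": 0.06,"ax": 0,"ay": 0,"az": 0},{"hand": 20,"x": 0.002,"y": -0.001,"z": 0.06,"ax": 0,"ay": 0,"az": 0},{"hand": 20,"x": 0.002,"y": -0.001,"z": 0.06,"ax": 0,"ay": 0,"az": 0},{"hand": 20,"x": 0.002,"y": -0.001,"z": 0.06,"ax": 0,"ay": 0,"az": 0},{"hand": 20,"x": 0.002,"y": -0.001,"z": 0.06,"ax": 0,"ay": 0,"az": 0},{"hand": 20,"x": 0.002,"y": -0.001,"z": 0.06,"ax": 0,"ay": 0,"az": 0}])

```text
t: 3.15
tool_pos: [0.6271, 0.1263, 0.2109]
orientation: [-3.136, -0.19, -0.0]
force: [0.1, -1.4, 0.3]
opening: 0.0476
gripper_force: 0.0
```

```bash
python3 go.py .629 -.1235 .30
```

```text
t 3.15 pos [0.6271 0.1263 0.2109] xaxis yaw 6.92 F [ 0.1 -1.4  0.3] open 0.0476 grip 0.0
shift [-0.0283  0.2482 -0.0891]
```

Call:
carry_out(newtons=12, targets=[{"hand": 20,"x": 0,"y": 0,"z": 0.005,"ax": 0,"ay": 0,"az": 0},{"hand": 20,"x": 0,"y": 0,"z": 0.005,"ax": 0,"ay": 0,"az": 0},{"hand": 20,"x": 0,"y": 0,"z": 0.005,"ax": 0,"ay": 0,"az": 0},{"hand": 20,"x": 0,"y": 0,"z": 0.005,"ax": 0,"ay": 0,"az": 0}])

```text
t: 3.65
tool_pos: [0.628, 0.1264, 0.2076]
orientation: [-3.136, -0.19, -0.005]
force: [-0.4, -0.7, 8.6]
opening: 0.0461
gripper_force: 12.0
```

```bash
python3 go.py .629 -.1235 .30
```

```text
t 3.65 pos [0.628  0.1264 0.2076] xaxis yaw 6.92 F [-0.4 -0.7  8.6] open 0.0461 grip 12.000658022006974
shift [-0.0289  0.2482 -0.0924]
```

Gripped (46 mm). Lift, then traverse.

Call:
carry_out(targets=[{"hand": 20,"x": 0,"y": 0,"z": -0.045,"ax": 0,"ay": 0,"az": 0},{"hand": 20,"x": 0,"y": 0,"z": -0.09,"ax": 0,"ay": 0,"az": 0},{"hand": 20,"x": -0.006,"y": 0.05,"z": -0.09,"ax": 0,"ay": 0,"az": 0},{"hand": 20,"x": -0.012,"y": 0.1,"z": -0.09,"ax": 0,"ay": 0,"az": 0},{"hand": 20,"x": -0.018,"y": 0.15,"z": -0.09,"ax": 0,"ay": 0,"az": 0},{"hand": 20,"x": -0.024,"y": 0.2,"z": -0.09,"ax": 0,"ay": 0,"az": 0},{"hand": 20,"x": -0.029,"y": 0.248,"z": -0.09,"ax": 0,"ay": 0,"az": 0},{"hand": 20,"x": -0.029,"y": 0.248,"z": -0.09,"ax": 0,"ay": 0,"az": 0}])

```text
t: 4.65
tool_pos: [0.6279, -0.1269, 0.2956]
orientation: [3.135, 0.183, -0.0]
force: [0.4, 0.1, 0.1]
opening: 0.0466
gripper_force: 12.0
```

```bash
python3 go.py .629 -.1235 .212;  python3 - <<'E'
from h import *
im,d=read_camera("scene"); cv2.imwrite("pics/s2.png",cv2.resize(im[200:480,160:440],None,fx=2,fy=2))
E
```

```text
t 4.65 pos [ 0.6279 -0.1269  0.2956] xaxis yaw 6.67 F [0.4 0.1 0.1] open 0.0466 grip 11.999700508313254
shift [ 0.0015 -0.0033  0.0836]
```

View pics/s2.png

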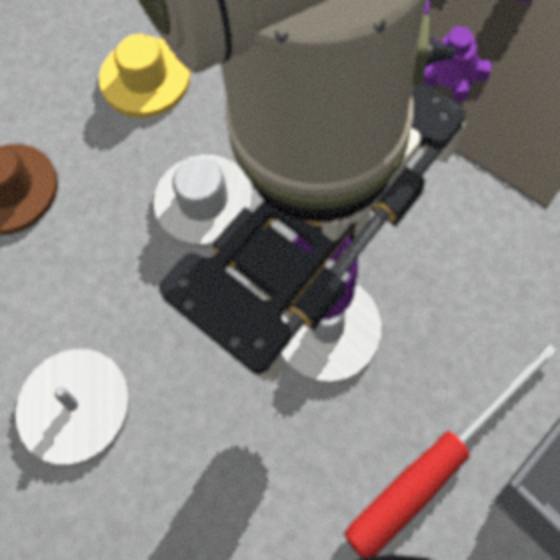

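The medium tube at (340,285) hangs over the middle post at (330,325). Lower it onto the disc, with a small lateral correction.

Call:
carry_out(targets=[{"hand": 20,"x": 0.003,"y": -0.003,"z": 0,"ax": 0,"ay": 0,"az": 0},{"hand": 20,"x": 0.003,"y": -0.003,"z": 0.03,"ax": 0,"ay": 0,"az": 0},{"hand": 20,"x": 0.003,"y": -0.003,"z": 0.055,"ax": 0,"ay": 0,"az": 0},{"hand": 20,"x": 0.003,"y": -0.003,"z": 0.07,"ax": 0,"ay": 0,"az": 0},{"hand": 20,"x": 0.003,"y": -0.003,"z": 0.08,"ax": 0,"ay": 0,"az": 0},{"hand": 20,"x": 0.003,"y": -0.003,"z": 0.08,"ax": 0,"ay": 0,"az": 0}])

```text
t: 5.45
tool_pos: [0.631, -0.1196, 0.2157]
orientation: [-3.136, -0.191, 0.0]
force: [0.9, -0.4, 0.4]
opening: 0.0465
gripper_force: 12.0
```

```bash
python3 go.py .629 -.1235 .2146
```

```text
t 5.45 pos [ 0.631  -0.1196  0.2157] xaxis yaw 6.95 F [ 0.9 -0.4  0.4] open 0.0465 grip 11.999967925949022
shift [-0.0025  0.0037  0.0011]
```

Call:
carry_out(targets=[{"hand": 20,"x": 0,"y": 0.003,"z": 0.001,"ax": 0,"ay": 0,"az": 0},{"hand": 20,"x": 0,"y": 0.003,"z": 0.002,"ax": 0,"ay": 0,"az": 0},{"hand": 100,"x": 0,"y": 0.003,"z": 0.001,"ax": 0,"ay": 0,"az": 0},{"hand": 100,"x": 0,"y": 0.003,"z": 0.001,"ax": 0,"ay": 0,"az": 0},{"hand": 100,"x": 0,"y": 0.003,"z": 0.001,"ax": 0,"ay": 0,"az": 0},{"hand": 100,"x": 0,"y": 0.003,"z": 0.001,"ax": 0,"ay": 0,"az": 0},{"hand": 100,"x": 0,"y": 0.003,"z": -0.03,"ax": 0,"ay": 0,"az": 0},{"hand": 100,"x": 0,"y": 0.003,"z": -0.085,"ax": 0,"ay": 0,"az": 0}])

```text
t: 6.45
tool_pos: [0.63, -0.1227, 0.2985]
orientation: [-3.134, -0.19, 0.009]
force: [1.3, 0.3, 0.7]
opening: 0.0927
gripper_force: 0.0
```

```bash
python3 go.py .4745 .119 .30
```

```text
t 6.45 pos [ 0.63   -0.1227  0.2985] xaxis yaw 6.92 F [1.3 0.3 0.7] open 0.0927 grip 0.0
shift [-1.252e-01 -2.586e-01 -2.000e-04]
```

Call:
carry_out(targets=[{"hand": 100,"x": -0.125,"y": -0.2585,"z": 0,"ax": 0,"ay": 0,"az": 0},{"hand": 100,"x": -0.125,"y": -0.2585,"z": 0,"ax": 0,"ay": 0,"az": 0},{"hand": 100,"x": -0.125,"y": -0.2585,"z": 0,"ax": 0,"ay": 0,"az": 0},{"hand": 100,"x": -0.125,"y": -0.2585,"z": 0,"ax": 0,"ay": 0,"az": 0},{"hand": 100,"x": -0.125,"y": -0.2585,"z": 0,"ax": 0,"ay": 0,"az": 0},{"hand": 100,"x": -0.125,"y": -0.2585,"z": 0.02,"ax": 0,"ay": 0,"az": 0},{"hand": 100,"x": -0.125,"y": -0.2585,"z": 0.03,"ax": 0,"ay": 0,"az": 0},{"hand": 100,"x": -0.125,"y": -0.2585,"z": 0.03,"ax": 0,"ay": 0,"az": 0}])

```text
t: 7.45
tool_pos: [0.4757, 0.1182, 0.2699]
orientation: [3.136, 0.189, -0.003]
force: [0.1, -0.9, -0.2]
opening: 0.0928
gripper_force: 0.0
```

```bash
python3 go.py .4745 .119 .2; python3 - <<'E'
from h import *
im,d=read_camera("scene"); cv2.imwrite("pics/s3.png",cv2.resize(im[60:420,200:560],None,fx=1.6,fy=1.6))
E
```

```text
t 7.45 pos [0.4757 0.1182 0.2699] xaxis yaw 6.89 F [ 0.1 -0.9 -0.2] open 0.0928 grip 0.0
shift [-0.001  -0.001   0.0699]
```

View pics/s3.png

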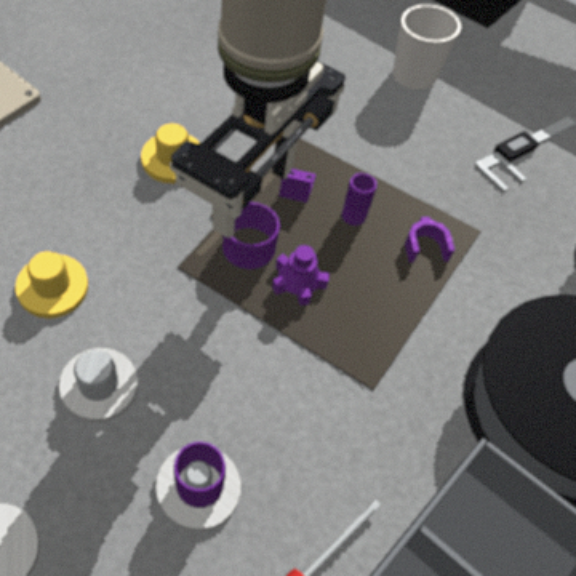

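The medium tube is seated on the middle spindle at (200,480). The hand is over the wide tube at (250,235). Descend and grip.

Call:
carry_out(newtons=12, targets=[{"hand": 100,"x": -0.001,"y": 0,"z": 0.03,"ax": 0,"ay": 0,"az": 0},{"hand": 100,"x": -0.001,"y": 0,"z": 0.055,"ax": 0,"ay": 0,"az": 0},{"hand": 100,"x": -0.001,"y": 0,"z": 0.067,"ax": 0,"ay": 0,"az": 0},{"hand": 100,"x": -0.001,"y": 0,"z": 0.067,"ax": 0,"ay": 0,"az": 0},{"hand": 40,"x": -0.001,"y": 0,"z": 0.067,"ax": 0,"ay": 0,"az": 0},{"hand": 40,"x": -0.001,"y": 0,"z": 0.067,"ax": 0,"ay": 0,"az": 0},{"hand": 40,"x": -0.001,"y": 0,"z": 0.067,"ax": 0,"ay": 0,"az": 0},{"hand": 40,"x": -0.001,"y": 0,"z": 0.067,"ax": 0,"ay": 0,"az": 0}])

```text
t: 8.5
tool_pos: [0.4752, 0.1185, 0.2042]
orientation: [-3.136, -0.19, -0.001]
force: [0.0, 1.2, 1.7]
opening: 0.0627
gripper_force: 12.0
```

```bash
python3 go.py .482 -.119 .3
```

```text
t 8.5 pos [0.4752 0.1185 0.2042] xaxis yaw 6.93 F [0.  1.2 1.7] open 0.0627 grip 12.000330188311636
shift [-0.0218  0.2366 -0.0958]
```

Call:
carry_out(targets=[{"hand": 40,"x": 0,"y": 0,"z": -0.045,"ax": 0,"ay": 0,"az": 0},{"hand": 40,"x": 0,"y": 0,"z": -0.09,"ax": 0,"ay": 0,"az": 0},{"hand": 40,"x": -0.006,"y": 0.055,"z": -0.09,"ax": 0,"ay": 0,"az": 0},{"hand": 40,"x": -0.011,"y": 0.11,"z": -0.09,"ax": 0,"ay": 0,"az": 0},{"hand": 40,"x": -0.016,"y": 0.165,"z": -0.09,"ax": 0,"ay": 0,"az": 0},{"hand": 40,"x": -0.021,"y": 0.22,"z": -0.09,"ax": 0,"ay": 0,"az": 0},{"hand": 40,"x": -0.021,"y": 0.237,"z": -0.09,"ax": 0,"ay": 0,"az": 0},{"hand": 40,"x": -0.021,"y": 0.237,"z": -0.09,"ax": 0,"ay": 0,"az": 0}])

```text
t: 9.5
tool_pos: [0.4827, -0.1199, 0.2936]
orientation: [-3.136, -0.186, 0.0]
force: [-0.5, -0.2, -0.0]
opening: 0.0631
gripper_force: 12.0
```

```bash
python3 go.py .483 -.119 .211
```

```text
t 9.5 pos [ 0.4827 -0.1199  0.2936] xaxis yaw 6.8 F [-0.5 -0.2 -0. ] open 0.0631 grip 11.999896344495937
shift [ 0.0005 -0.0008  0.0826]
```

Call:
carry_out(targets=[{"hand": 40,"x": 0,"y": 0,"z": 0.03,"ax": 0,"ay": 0,"az": 0},{"hand": 40,"x": 0,"y": 0,"z": 0.055,"ax": 0,"ay": 0,"az": 0},{"hand": 40,"x": 0,"y": 0,"z": 0.07,"ax": 0,"ay": 0,"az": 0},{"hand": 40,"x": 0,"y": 0,"z": 0.08,"ax": 0,"ay": 0,"az": 0},{"hand": 40,"x": 0,"y": 0,"z": 0.08,"ax": 0,"ay": 0,"az": 0},{"hand": 40,"x": 0,"y": 0,"z": 0.08,"ax": 0,"ay": 0,"az": 0}])

```text
t: 10.25
tool_pos: [0.4832, -0.1194, 0.2146]
orientation: [3.135, 0.19, 0.002]
force: [0.3, 0.5, 0.2]
opening: 0.0629
gripper_force: 12.0
```

```bash
python3 go.py .483 -.119 .2112
```

```text
t 10.25 pos [ 0.4832 -0.1194  0.2146] xaxis yaw 6.93 F [0.3 0.5 0.2] open 0.0629 grip 11.999873182503507
shift [-0.0001 -0.0004  0.0034]
```

Call:
carry_out(targets=[{"hand": 40,"x": 0,"y": 0,"z": 0.003,"ax": 0,"ay": 0,"az": 0},{"hand": 40,"x": 0,"y": 0,"z": 0.003,"ax": 0,"ay": 0,"az": 0},{"hand": 100,"x": 0,"y": 0,"z": 0.003,"ax": 0,"ay": 0,"az": 0},{"hand": 100,"x": 0,"y": 0,"z": 0.003,"ax": 0,"ay": 0,"az": 0},{"hand": 100,"x": 0,"y": 0,"z": 0.003,"ax": 0,"ay": 0,"az": 0},{"hand": 100,"x": 0,"y": 0,"z": 0.003,"ax": 0,"ay": 0,"az": 0},{"hand": 100,"x": 0,"y": 0,"z": -0.03,"ax": 0,"ay": 0,"az": 0},{"hand": 100,"x": 0,"y": 0,"z": -0.085,"ax": 0,"ay": 0,"az": 0}])

```text
t: 11.25
tool_pos: [0.4815, -0.119, 0.2974]
orientation: [-3.134, -0.189, 0.008]
force: [0.9, -0.4, 0.7]
opening: 0.0927
gripper_force: 0.0
```

```bash
python3 go.py .5325 .241 .31
```

```text
t 11.25 pos [ 0.4815 -0.119   0.2974] xaxis yaw 6.92 F [ 0.9 -0.4  0.7] open 0.0927 grip 0.0
shift [ 0.0939 -0.3512 -0.0122]
```

Call:
carry_out(targets=[{"hand": 100,"x": 0.094,"y": -0.351,"z": -0.012,"ax": 0,"ay": 0,"az": 0},{"hand": 100,"x": 0.094,"y": -0.351,"z": -0.012,"ax": 0,"ay": 0,"az": 0},{"hand": 100,"x": 0.094,"y": -0.351,"z": -0.012,"ax": 0,"ay": 0,"az": 0},{"hand": 100,"x": 0.094,"y": -0.351,"z": -0.012,"ax": 0,"ay": 0,"az": 0},{"hand": 100,"x": 0.094,"y": -0.351,"z": -0.012,"ax": 0,"ay": 0,"az": 0},{"hand": 100,"x": 0.094,"y": -0.351,"z": -0.012,"ax": 0,"ay": 0,"az": 0},{"hand": 100,"x": 0.094,"y": -0.351,"z": 0.015,"ax": 0,"ay": 0,"az": 0},{"hand": 100,"x": 0.094,"y": -0.351,"z": 0.015,"ax": 0,"ay": 0,"az": 0}])

```text
t: 12.25
tool_pos: [0.5324, 0.2407, 0.2811]
orientation: [3.134, 0.192, -0.008]
force: [-0.3, -1.0, 0.1]
opening: 0.0929
gripper_force: 0.0
```

```bash
python3 go.py .5325 .241 .21; python3 - <<'E'
from h import *
im,d=read_camera("scene"); cv2.imwrite("pics/s4.png",cv2.resize(im[60:420,180:540],None,fx=1.6,fy=1.6))
E
```

```text
t 12.25 pos [0.5324 0.2407 0.2811] xaxis yaw 7.0 F [-0.3 -1.   0.1] open 0.0929 grip 0.0
shift [ 0.0005 -0.0004  0.0711]
```

View pics/s4.png

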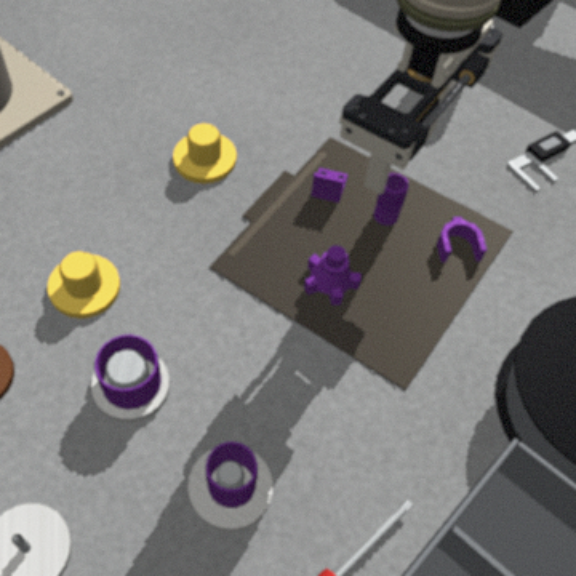

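Wide (128,372) and medium (230,475) are both seated round their posts. The hand is over the narrow tube at (392,198).

Call:
carry_out(newtons=12, targets=[{"hand": 100,"x": 0,"y": 0,"z": 0.04,"ax": 0,"ay": 0,"az": 0},{"hand": 60,"x": 0,"y": 0,"z": 0.071,"ax": 0,"ay": 0,"az": 0},{"hand": 60,"x": 0,"y": 0,"z": 0.071,"ax": 0,"ay": 0,"az": 0},{"hand": 60,"x": 0,"y": 0,"z": 0.071,"ax": 0,"ay": 0,"az": 0},{"hand": 10,"x": 0,"y": 0,"z": 0.071,"ax": 0,"ay": 0,"az": 0},{"hand": 10,"x": 0,"y": 0,"z": 0.071,"ax": 0,"ay": 0,"az": 0},{"hand": 10,"x": 0,"y": 0,"z": 0.071,"ax": 0,"ay": 0,"az": 0},{"hand": 10,"x": 0,"y": 0,"z": 0.071,"ax": 0,"ay": 0,"az": 0}])

```text
t: 13.3
tool_pos: [0.5337, 0.2405, 0.2129]
orientation: [-3.136, -0.19, -0.0]
force: [0.4, -0.2, 3.3]
opening: 0.0287
gripper_force: 12.0
```

Call:
carry_out(targets=[{"hand": 10,"x": 0,"y": 0,"z": 0,"ax": 0,"ay": 0,"az": 0},{"hand": 10,"x": 0,"y": 0,"z": 0,"ax": 0,"ay": 0,"az": 0},{"hand": 10,"x": 0,"y": 0,"z": 0,"ax": 0,"ay": 0,"az": 0}])

```text
t: 13.68
tool_pos: [0.5338, 0.2405, 0.2129]
orientation: [-3.136, -0.19, -0.0]
force: [-1.0, 0.4, 2.8]
opening: 0.0289
gripper_force: 12.0
```

```bash
python3 go.py .5375 -.2927 .31
```

```text
t 13.68 pos [0.5338 0.2405 0.2129] xaxis yaw 6.92 F [-1.   0.4  2.8] open 0.0289 grip 12.000246110837907
shift [-0.0606  0.5297 -0.0971]
```

Call:
carry_out(targets=[{"hand": 10,"x": 0,"y": 0,"z": -0.055,"ax": 0,"ay": 0,"az": 0},{"hand": 10,"x": 0,"y": 0,"z": -0.11,"ax": 0,"ay": 0,"az": 0},{"hand": 10,"x": -0.006,"y": 0.055,"z": -0.11,"ax": 0,"ay": 0,"az": 0},{"hand": 10,"x": -0.012,"y": 0.11,"z": -0.11,"ax": 0,"ay": 0,"az": 0},{"hand": 10,"x": -0.019,"y": 0.165,"z": -0.11,"ax": 0,"ay": 0,"az": 0},{"hand": 10,"x": -0.025,"y": 0.22,"z": -0.11,"ax": 0,"ay": 0,"az": 0},{"hand": 10,"x": -0.031,"y": 0.275,"z": -0.11,"ax": 0,"ay": 0,"az": 0},{"hand": 10,"x": -0.038,"y": 0.33,"z": -0.11,"ax": 0,"ay": 0,"az": 0}])

```text
t: 14.68
tool_pos: [0.5354, -0.0935, 0.3226]
orientation: [-3.136, -0.19, -0.0]
force: [0.6, -0.6, -0.4]
opening: 0.0287
gripper_force: 12.0
```

```bash
python3 go.py .5385 -.2927 .32
```

```text
t 14.68 pos [ 0.5354 -0.0935  0.3226] xaxis yaw 6.92 F [ 0.6 -0.6 -0.4] open 0.0287 grip 12.000821304973215
shift [-0.0209  0.1981  0.0025]
```

Call:
carry_out(targets=[{"hand": 10,"x": -0.005,"y": 0.05,"z": 0,"ax": 0,"ay": 0,"az": 0},{"hand": 10,"x": -0.01,"y": 0.1,"z": 0,"ax": 0,"ay": 0,"az": 0},{"hand": 10,"x": -0.016,"y": 0.15,"z": 0,"ax": 0,"ay": 0,"az": 0},{"hand": 10,"x": -0.021,"y": 0.198,"z": 0,"ax": 0,"ay": 0,"az": 0},{"hand": 10,"x": -0.021,"y": 0.198,"z": 0.02,"ax": 0,"ay": 0,"az": 0},{"hand": 10,"x": -0.021,"y": 0.198,"z": 0.035,"ax": 0,"ay": 0,"az": 0},{"hand": 10,"x": -0.021,"y": 0.198,"z": 0.035,"ax": 0,"ay": 0,"az": 0},{"hand": 10,"x": -0.021,"y": 0.198,"z": 0.035,"ax": 0,"ay": 0,"az": 0}])

```text
t: 15.68
tool_pos: [0.539, -0.2898, 0.2878]
orientation: [-3.136, -0.192, 0.0]
force: [0.1, -0.7, 0.1]
opening: 0.0287
gripper_force: 12.0
```

```bash
python3 go.py .5385 -.2927 .2199; python3 - <<'E'
from h import *
im,d=read_camera("scene"); C=cloud(d,"scene"); cv2.imwrite("pics/s5.png",cv2.resize(im[280:480,80:320],None,fx=3,fy=3))
b=im.astype(int); m=(b[...,0]-b[...,1]>25)&(b[...,2]-b[...,1]>10)&(C[...,2]>.06)&(np.hypot(C[...,0]-.5385,C[...,1]+.2927)<.04)
P=C[m]; print(len(P),P.mean(0),P.min(0),P.max(0)); print(circ(P,.015))
E
```

```text
t 15.68 pos [ 0.539  -0.2898  0.2878] xaxis yaw 7.01 F [ 0.1 -0.7  0.1] open 0.0287 grip 11.999804126098752
shift [-0.0009  0.0029  0.0679]
627 [ 0.54377148 -0.28701443  0.11545929] [ 0.52438913 -0.30087681  0.07987377] [ 0.57037914 -0.27274201  0.20027847]
(array([ 0.53908359, -0.28830157]), np.float64(0.0013144081562163161))
```

View pics/s5.png

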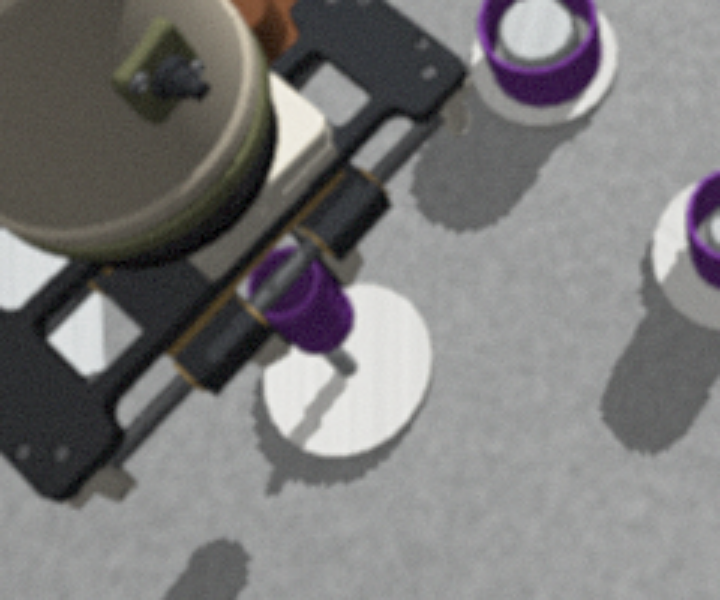

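The tube at (315,305) hangs upright above the thin post at (345,365). A 3–4 mm correction, then down.

Call:
carry_out(targets=[{"hand": 10,"x": -0.001,"y": 0.0035,"z": 0,"ax": 0,"ay": 0,"az": 0},{"hand": 10,"x": -0.001,"y": 0.0035,"z": 0.02,"ax": 0,"ay": 0,"az": 0},{"hand": 10,"x": -0.001,"y": 0.0035,"z": 0.04,"ax": 0,"ay": 0,"az": 0},{"hand": 10,"x": -0.001,"y": 0.0035,"z": 0.055,"ax": 0,"ay": 0,"az": 0},{"hand": 10,"x": -0.001,"y": 0.0035,"z": 0.066,"ax": 0,"ay": 0,"az": 0},{"hand": 10,"x": -0.001,"y": 0.0035,"z": 0.066,"ax": 0,"ay": 0,"az": 0}])

```text
t: 16.48
tool_pos: [0.5379, -0.2943, 0.2205]
orientation: [-3.135, -0.19, 0.002]
force: [-0.5, 0.4, 0.6]
opening: 0.0293
gripper_force: 12.0
```

```bash
python3 go.py .538 -.2927 .2199
```

```text
t 16.48 pos [ 0.5379 -0.2943  0.2205] xaxis yaw 6.92 F [-0.5  0.4  0.6] open 0.0293 grip 11.999919667141512
shift [ 0.0003 -0.0016  0.0006]
```

Call:
carry_out(targets=[{"hand": 10,"x": 0,"y": 0,"z": 0.001,"ax": 0,"ay": 0,"az": 0},{"hand": 10,"x": 0,"y": 0,"z": 0.001,"ax": 0,"ay": 0,"az": 0},{"hand": 80,"x": 0,"y": 0,"z": 0.001,"ax": 0,"ay": 0,"az": 0},{"hand": 80,"x": 0,"y": 0,"z": 0.001,"ax": 0,"ay": 0,"az": 0},{"hand": 80,"x": 0,"y": 0,"z": 0.001,"ax": 0,"ay": 0,"az": 0},{"hand": 80,"x": 0,"y": 0,"z": 0.001,"ax": 0,"ay": 0,"az": 0},{"hand": 80,"x": 0,"y": 0,"z": 0.001,"ax": 0,"ay": 0,"az": 0},{"hand": 80,"x": 0,"y": 0,"z": -0.03,"ax": 0,"ay": 0,"az": 0}])

```text
t: 17.48
tool_pos: [0.5369, -0.2936, 0.2489]
orientation: [-3.132, -0.189, 0.008]
force: [-0.7, -0.0, -0.8]
opening: 0.0742
gripper_force: 0.0
```

Call:
carry_out(targets=[{"hand": 80,"x": 0,"y": 0,"z": -0.06,"ax": 0,"ay": 0,"az": 0},{"hand": 80,"x": 0,"y": 0,"z": -0.11,"ax": 0,"ay": 0,"az": 0},{"hand": 80,"x": -0.05,"y": 0.05,"z": -0.11,"ax": 0,"ay": 0,"az": 0},{"hand": 80,"x": -0.09,"y": 0.09,"z": -0.11,"ax": 0,"ay": 0,"az": 0},{"hand": 80,"x": -0.13,"y": 0.13,"z": -0.11,"ax": 0,"ay": 0,"az": 0},{"hand": 80,"x": -0.13,"y": 0.13,"z": -0.11,"ax": 0,"ay": 0,"az": 0}])

```text
t: 18.23
tool_pos: [0.422, -0.4422, 0.3617]
orientation: [3.136, 0.181, -0.001]
force: [-0.8, 0.1, 0.3]
opening: 0.0746
gripper_force: 0.0
```

```bash
python3 - <<'E'
from h import *
im,d=read_camera("top"); C=cloud(d,"top"); cv2.imwrite("pics/t2.png",cv2.resize(im[130:280,130:490],None,fx=2.2,fy=2.2))
b=im.astype(int)
for k,x,y,h,r in(("wide",.482,-.119,.055,.02975),("medium",.629,-.1235,.062,.02175),("narrow",.5375,-.2927,.07,.01375)):
    m=(b[...,0]-b[...,1]>40)&(np.hypot(C[...,0]-x,C[...,1]-y)<r+.02); P=C[m]; h0=np.percentile(P[:,2],97); P=P[abs(P[:,2]-h)<.005]
    print(k,len(P),"top",h0,"want",h,circ(P,r),"post",x,y)
E
```

```text
wide 169 top 0.05752766144074914 want 0.055 (array([ 0.48173152, -0.11765826]), np.float64(0.0008540034939944812)) post 0.482 -0.119
medium 134 top 0.06371967612770035 want 0.062 (array([ 0.62902598, -0.1215399 ]), np.float64(0.0009628258881776512)) post 0.629 -0.1235
narrow 96 top 0.0715118126564849 want 0.07 (array([ 0.53713186, -0.29221869]), np.float64(0.0009288385154064144)) post 0.5375 -0.2927
```

View pics/t2.png

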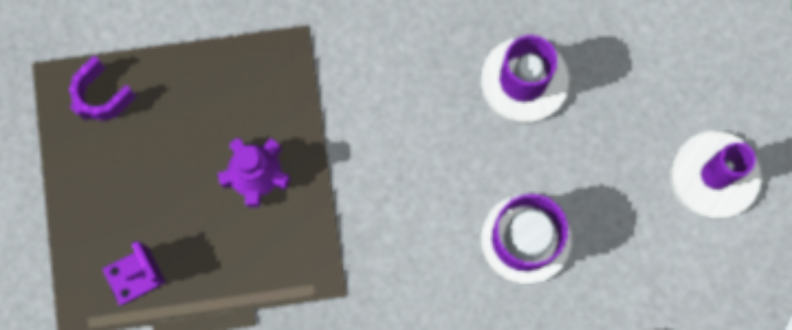

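All three tubes are seated: wide (530,235), medium (528,68), narrow (728,165), each within about 2 mm of its post. The clip, foot and bracket have not moved. Handing in.

```bash
python3 -c "
from plant import robot
print(robot.close_job())"
```

```text
the job is handed in; nothing more can be done
None
```

The job is handed in: in the last picture all three tubes stood on their matching spindles, each within about 2 mm of its post, with the clip, foot and bracket unmoved, after about 18 s of the 80 s; the judge's verdict was not shown.

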